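Set a clay label plate out over the end of the dressing board and clamp it

TASK

The fired-clay label plate lies loose on the low dressing board; its end has to be filed. Push it gently with the fingertips, never picking it up, so that one long side lies along the fence and the end nearest the hold-down clamp stands about 25 mm out over the board's end; only then swing the clamp's arm over and press it down firmly so that its rubber foot stays pressed on the plate. Leave the other things on the table where they are.

Things in the scene. Friction and masses are not known exactly. Their poses are not given: they have to be found in the camera images.
- board: Dressing board, fixed: plywood deck 130 (x) x 250 (y) mm, top face 40 mm above the table. Origin: centre of its underside; z up, x away from the robot at yaw 0. Aluminium fence along the whole back: face at x = +35 mm, 30 mm thick, top 52 mm above the table; the deck in front of it (x -65 to +35) is bare. The open end, over which the plate is to stand out, is the -y end (y = -125 mm), where the clamp is.
- open_edge (a point): Middle of the upper edge of the board's open end, at (-15, -125, 40) mm in the board's frame; axes as the board's: -y points out over the end.
- plate: The fired-clay (dull reddish-brown) label plate, flat and oblong, 70 (x) x 140 (y) x 7 (z, thick) mm, 140 g, with a 6 mm hole near each end. Lies loose on the deck, a little away from the fence, slightly askew, wholly on the board. Origin at the centre of its underside, z up; -y points towards the open end.
- plate_centre (a point): Centre of the plate, half-way through its thickness (43.5 mm above the table when it lies on the deck). Against the fence it is at x = 0 in the board's frame.
- plate_lead (a point): Middle of the plate's leading (-y) end face, the end that is to stand out.
- clamp (a joint): Clamp arm's angle, rad: 0 = level, pointing to the board's -x across the deck, foot on the plate; grows as the arm is raised; 1.57 upright (starts 1.2 to 1.65, limit 1.75). Stiff hinge: the arm stays where it is left, moves with about 5 N at the grip; pressed down on the plate with 10 to 15 N at the grip, its foot keeps pressing once let go.
- clamp_pivot (a point): Hinge axis (parallel to the board's y) on the fence, at (45, -90, 68) mm in the board's frame. Arm: steel bar 14 mm wide, 7 mm thick, reaching 111 mm from the pivot, the last 51 mm a round black grip 18 mm thick. Rubber foot (18 mm across) under the arm 50 mm from the pivot, underside 21 mm below the arm's centre line.
- clamp_grip (a point): Point on the centre line of the clamp's grip, 90 mm from the pivot.
- oxide_bottle: Bystander: small brown bottle with black cap, 38 mm across, 76 mm high. Origin under its foot.
- sprig_mould: Bystander: round tan plaster mould, 66 mm across, 34 mm high. Origin under its centre.
- round_cutter: Bystander: round tin cutter, 66 mm across, 35 mm high. Origin under its centre.
- brush_2: Bystander: round brush lying along y, 207 mm long. Origin under its centre.
- wood_spatula: Bystander: dark wooden spatula lying along y, 194 mm long. Origin under its centre.
- slip_bowl: Bystander: white enamel bowl with a blue rim, 150 mm across, 57 mm high. Origin under its centre. Behind it, back left of the board, stands a tall fixed clay model of a stove (over 0.3 m high, from about x 0.55, y 0.2 m outwards): keep the arm clear of it.

How it is judged:
On the way:
1. the plate lies along the fence with its end standing out over the board's end, the clamp still open (y of plate_lead in the frame of open_edge between -0.032 and -0.018 m and x of plate_centre in the frame of board above -0.005 m and angle between the y axis of plate and the y axis of board, either way round below 0.06 rad and angle between plate's own z axis and vertical below 0.04 rad and value of joint clamp above 0.6 rad), for 0.2 s.
At the end, for the whole second after the job is handed in: The plate lies flat on the deck, its long side along the fence (centre within 5 mm of touching, within 0.06 rad of parallel), its leading end 18 to 32 mm out past the board's open end, at rest, and the clamp's arm is down with its foot pressing on the plate with more than 2 N (y of plate_lead in the frame of open_edge between -0.032 and -0.018 m and x of plate_centre in the frame of board above -0.005 m and angle between the y axis of plate and the y axis of board, either way round below 0.06 rad and angle between plate's own z axis and vertical below 0.04 rad and value of joint clamp below 0.06 rad and contact force between clamp and plate above 2 N and linear speed of plate below 0.01 m/s).
It fails at once if the plate is lifted, tipped or dropped off the board (height (world z) of plate_centre above 0.053 m or height (world z) of plate_centre below 0.034 m or angle between plate's own z axis and vertical above 0.15 rad).
It fails at once if the fingers pinch or ram the plate (over 40 N) (contact force between the fingers and plate above 40 N).
It fails at once if a bystander is moved more than 30 mm (distance of any of oxide_bottle, sprig_mould, round_cutter, brush_2, wood_spatula, slip_bowl from where it was at the start of the episode above 0.03 m).
It also fails if it takes over 66 s, if anything falls off the work surface, if the arm or the gripper's body presses on something with over 40 N, if the wrist force passes 120 N, or if a joint passes its speed limit or range.

ROBOT

A 6-joint arm with a two-finger parallel gripper is mounted at the origin on a cart in front of the work surface, level with it; the furniture and walls round the work are solid. World frame = base frame: x ahead of the robot, y to its left, z up, the work surface at z = 0. Lengths are in m, angles in rad, forces in N, time in s.
With the tool pointing down it reaches from about 0.35 to 0.775 m from the base axis. Payload 5.5 kg.
Tool frame: the origin (TCP) lies between the finger pads; the fingertips stand 19 mm ahead of it and the grasp point (between the pads) is the TCP; z points along the fingers, x is the direction in which the jaws open and shut, and the axes are right-handed (so a half turn about z gives the same grasp; the last joint's range is limited). The gripper opens to 85 mm and grips with 20 to 120 N. Pads are 22 mm wide; open, the fingers measure 114 mm over their backs; the gripper's body (76 mm by 85 mm) begins 54 mm behind the grasp point. The pads swing forward as they close: fully open they stand 13 mm farther back than shut.
Start: joints at [-1.452, 0.313, 0.046, 1.304, 0, 1.431], TCP at [0.147, -0.556, 0.25] pointing down, gripper open.
Joint ranges: [-2.76, 2.76], [-0.86, 1.69], [-1.03, 1.26], [-2.2, 2.34], [-1.47, 1.5], [-3.14, 3.14]. Speed limits (rad/s): [2.57, 2.57, 3.14, 3.14, 3.14, 3.14].

INTERFACE

Orientations are given as a unit quaternion [w, x, y, z].
In Python, from workcell import env gives the robot as it stands. The module is installed in compiled form; this text tells all that it offers.
- The arm moves only by the tool carry_out, never from a script. Its argument "steps" is a list of rows, each a list of 7 numbers: the gripper command: -1 is shut, 1 is fully open, values between are in proportion, then the shift along the tool's x, y, z in m, then the turn, a rotation vector about the tool's x, y, z in rad. A call has 1 to 20 rows; each row shifts and turns the commanded pose from where the row before left it, along the tool's axes as they then stand; what a row does not reach is not made up. A row lasts 1/8 s, in which the tool goes at most 62.5 mm and 10.7 degrees, less where a joint would pass 70% of its speed; a pose out of reach is approached as far as the arm can. A call with a gripper value outside its range is refused whole. The fingers move at their own pace and stop on an object; "grip_force" is the grip in N (left out, the last holds). Time passes only in rows, so rows that do not move let the fingers close. It gives the time, the measured TCP pose, the force and the opening at its end, in the units of the state.
- env.get_state(): the state, without advancing time (a new reading comes with each control period).
- env.read_camera(name): name is "scene" or "side" or "wrist"; returns a dict with "color" (420x560x3 uint8, red, green, blue), "K" (3x3 intrinsics, pixels), "R" (3x3) and "t" (3): a world point X has camera coordinates R X + t. Camera axes: x right, y down, z forward; pixel columns grow to the right and rows downward; lengths in m; the calibration is good to about 2 mm. A picture is of the moment at which its call begins. There is no depth.
- env.hand_in(): hands the job in, once; it reports no verdict.
The state is a dict: "clock": time; "joint_pos": joint angles; "qvel": joint speeds; "tau": joint torques, N m; "tcp_pos": TCP position; "orientation": TCP orientation; "wrist_force": force on the tool from outside, world axes, zero at the start; "ft_torque": the same for the moment, N m; "finger_gap": finger opening in m.
Only numpy, scipy, OpenCV 4.12 (cv2) and the standard library are available. Lean on these libraries where they do the work, as an engineer would, in place of code of your own. Each camera call takes 0.05 s, during which the arm holds its last target. There are 200 camera calls.

## Working session

There is one attempt and no reset: what is moved stays moved. The work goes in short steps, Python scripts to look and compute and a tool call to move; the robot and the scene stay as the last step left them, time stands still between calls to the robot, and variables do not carry over. Pictures are saved under pics/ and viewed, about 8 in all and at most 12, crops included, and the job is handed in when it is done.

Besides the shell and the picture viewer there is one more tool, called as a command line: name --pt "numbers of a row" for each row, then --argument value for the rest. carry_out: Moves the arm, as the interface text tells. Its arguments: {"type":"object","properties":{"steps":{"type":"array","items":{"type":"array","items":{"type":"number"}}},"grip_force":{"type":"number"}},"required":["steps"]}

```bash
mkdir -p pics; cat > h.py <<'E'
import numpy as np, cv2
from workcell import env
def cam(n):
    c=env.read_camera(n); return c
def save(c,f,crop=None,s=1):
    im=c["color"][:,:,::-1]
    if crop: im=im[crop[1]:crop[3],crop[0]:crop[2]]
    cv2.imwrite("pics/"+f,cv2.resize(im,None,fx=s,fy=s,interpolation=cv2.INTER_CUBIC))
def proj(c,X):
    p=(np.asarray(X)@c["R"].T+c["t"])@c["K"].T; return p[...,:2]/p[...,2:]
def onz(c,uv,z):
    d=c["R"].T@np.linalg.solve(c["K"],[*uv,1]); o=-c["R"].T@c["t"]
    return o+d*(z-o[2])/d[2]
def tri(c1,u1,c2,u2):
    A=[];b=[]
    for c,u in((c1,u1),(c2,u2)):
        P=c["K"]@np.c_[c["R"],c["t"]]
        for i in(0,1):
            r=u[i]*P[2]-P[i];A.append(r[:3]);b.append(-r[3])
    return np.linalg.lstsq(np.array(A),np.array(b),rcond=None)[0]
E
python3 - <<'E'
from h import *
import pickle
C={n:cam(n) for n in("scene","side","wrist")}
pickle.dump(C,open("c0.pkl","wb"))
for n in("scene","side"):
    save(C[n],n+"0.png",s=1.42); print(n,-C[n]["R"].T@C[n]["t"])
print(env.get_state())
E
```

```text
scene [0.28304701 0.64073231 0.67817752]
side [ 0.62903098 -1.39633978  0.97199541]
{'clock': 0.15, 'joint_pos': array([-1.45159179e+00,  3.13876339e-01,  4.52448657e-02,  1.30358768e+00,
       -2.50024123e-05,  1.43119903e+00]), 'qvel': array([ 0.00114732, -0.00311254,  0.00224156,  0.00147309, -0.00117618,
       -0.00156472]), 'tau': array([ 1.74598503e-03, -4.81065702e+01,  2.98814106e+01,  1.38567179e-02,
       -2.00313448e-04,  8.46635743e-06]), 'tcp_pos': array([ 0.14709884, -0.5555049 ,  0.24958814]), 'orientation': array([-4.99398287e-04,  7.92439857e-01, -6.09949643e-01, -5.06818455e-04]), 'wrist_force': array([-0.44619328,  0.43732653, -0.56366778]), 'ft_torque': array([ 0.0259676 , -0.02336484,  0.02899616]), 'finger_gap': 0.08520276840086673}
```

View pics/scene0.png

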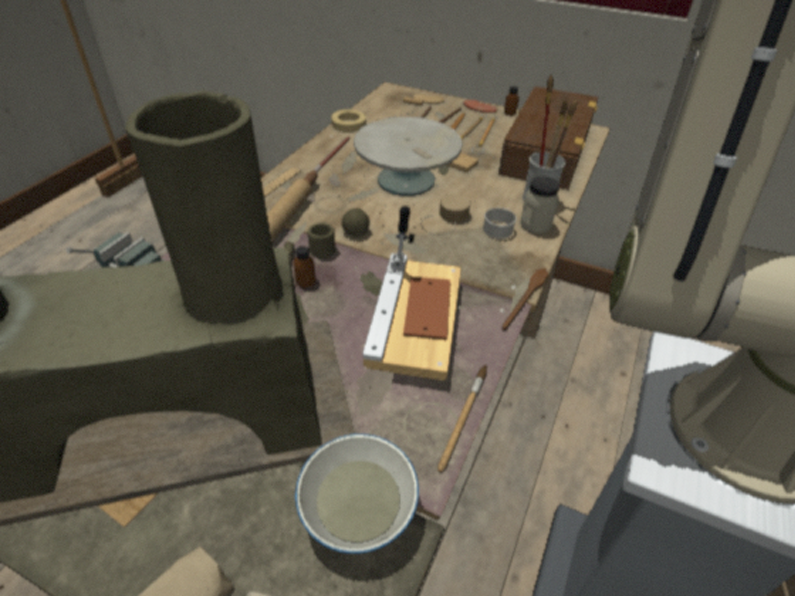

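View pics/side0.png

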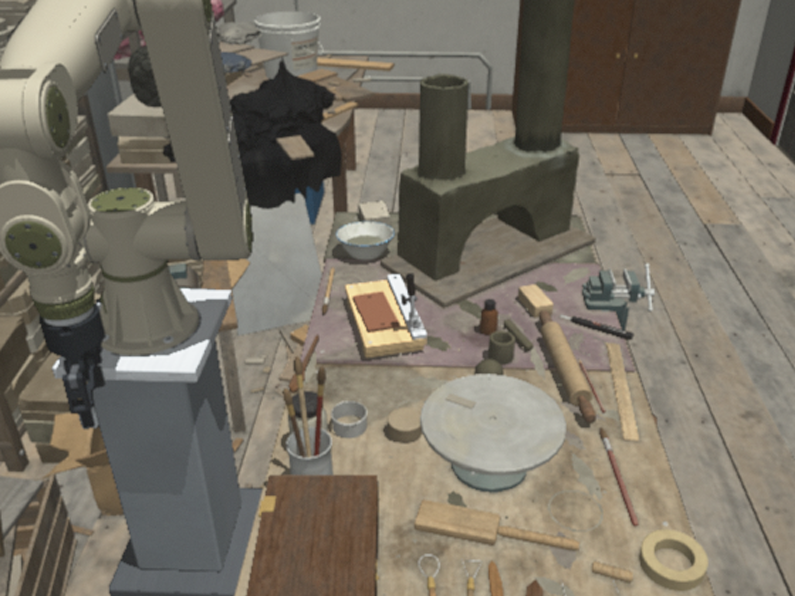

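The scene view shows the board, with deck corners near (460,265), (448,375), (365,360) and (400,255). The plate spans about (405–450, 278–338), the clamp arm is upright with its grip near (404,218), and the bowl is at (357,493). The side view agrees. Next, coarse positions.

```bash
python3 - <<'E'
from h import *
import pickle
C=pickle.load(open("c0.pkl","rb"));s=1.42
c=C["scene"]
for n,uv,z in [("deck far right",(461,266),.04),("deck near right",(448,374),.04),("fence near left",(366,357),.052),("fence near r",(382,360),.052),("plate a",(418,277),.047),("plate b",(450,280),.047),("plate c",(446,337),.047),("plate d",(405,333),.047),("bottle",(306,285),0),("bowl",(357,493),.03),("brush",(485,370),.005),("brush2",(443,467),.005),("spat",(505,327),.005),("spat2",(543,272),.005)]:
    print(n,onz(c,np.array(uv)/s,z).round(3))
d=C["side"]
print("grip tip",tri(c,np.array((404,208))/s,d,np.array((410,277))/s).round(3))
print("deck corner -x-y",tri(c,np.array((461,266))/s,d,np.array((366,347))/s).round(3))
print("-x+y",tri(c,np.array((448,374))/s,d,np.array((347,285))/s).round(3))
a=cv2.resize(c["color"][140:275,240:340],None,fx=4.4,fy=4.4,interpolation=cv2.INTER_CUBIC)
b=cv2.resize(d["color"][180:260,235:310],None,fx=4.8,fy=4.8,interpolation=cv2.INTER_CUBIC)
o=np.zeros((600,800,3),np.uint8);o[:594,:440]=a;o[:384,440:]=b[:,:360]
cv2.imwrite("pics/crop.png",o[:,:,::-1])
w=C["wrist"];print("wristcam",-w["R"].T@w["t"],w["R"],w["K"])
E
```

```text
deck far right [ 0.495 -0.115  0.04 ]
deck near right [0.424 0.131 0.04 ]
fence near left [0.543 0.165 0.052]
fence near r [0.519 0.16  0.052]
plate a [ 0.55  -0.044  0.047]
plate b [ 0.496 -0.062  0.047]
plate c [0.452 0.068 0.047]
plate d [0.513 0.09  0.047]
bottle [0.746 0.02  0.   ]
bowl [0.458 0.352 0.03 ]
brush [0.382 0.069 0.005]
brush2 [0.379 0.256 0.005]
spat [ 0.382 -0.037  0.005]
spat2 [ 0.36  -0.211  0.005]
grip tip [ 0.587 -0.057  0.172]
deck corner -x-y [ 0.498 -0.117  0.039]
-x+y [0.432 0.128 0.035]
wristcam [ 0.21460095 -0.53793655  0.37285728] [[ 0.2551173  -0.966907   -0.00245284]
 [-0.93054138 -0.2462099   0.27105982]
 [-0.26269355 -0.06686958 -0.96255938]] [[339.98518719   0.         278.59665919]
 [  0.         339.98518719 208.30407176]
 [  0.           0.           1.        ]]
```

View pics/crop.png

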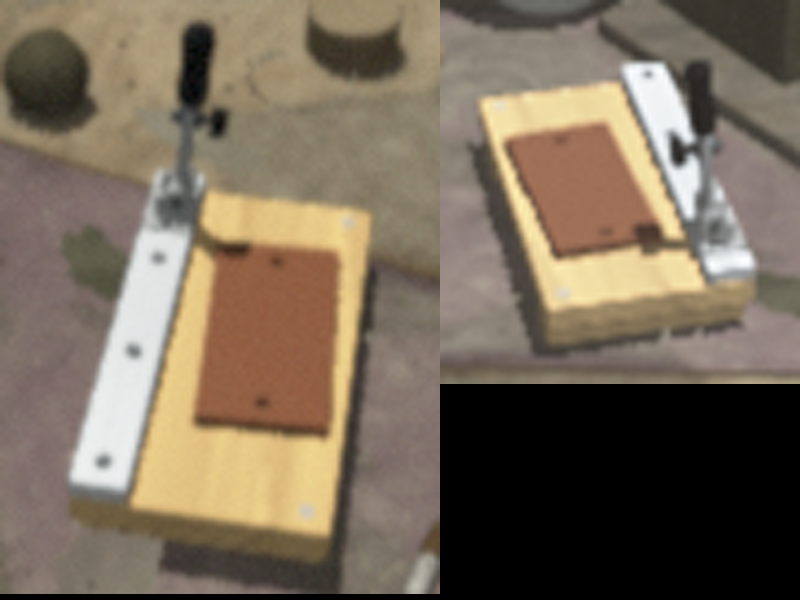

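The crops show the deck, fence and plate corners clearly. I'll fit the board and plate poses to both views.

```bash
cat > fit.py <<'E'
from h import *
from scipy.optimize import least_squares
def T(p,X):
    c,s=np.cos(p[2]),np.sin(p[2]);X=np.array(X,float)
    return np.c_[X[:,0]*c-X[:,1]*s+p[0],X[:,0]*s+X[:,1]*c+p[1],X[:,2]+(p[3] if len(p)>3 else 0)]
def fit(obs,p0):  # obs: list of (cam, model pts, uv)
    f=lambda p:np.concatenate([(proj(c,T(p,X))-np.array(u)).ravel() for c,X,u in obs])
    r=least_squares(f,p0,loss="soft_l1");return r.x,f(r.x)
E
python3 - <<'E'
from fit import *
import pickle
C=pickle.load(open("c0.pkl","rb"));c=C["scene"];d=C["side"]
S=lambda L:np.array(L)/4.4+[240,140]
D=lambda L:(np.array(L)-[440,0])/4.8+[235,180]
B=[(-.065,-.125,.04),(-.065,.125,.04),(.035,.125,.052),(.065,.125,.052)]
B2=[(-.065,-.125,.04),(-.065,.125,.04),(.035,.125,.052),(.065,.125,.052),(.035,-.125,.052),(.065,-.125,.052)]
b,r=fit([(c,B,S([(372,211),(330,538),(128,494),(70,487)])),(d,B2,D([(547,313),(480,98),(622,66),(663,63),(708,277),(753,266)]))],[.52,.02,.25,0])
print("board",b.round(4),r.round(1))
P=[(.035,-.07,.007),(-.035,-.07,.007),(-.035,.07,.007),(.035,.07,.007)]
p,r=fit([(c,P,S([(216,245),(340,252),(328,430),(195,419)])),(d,P,D([(662,240),(557,253),(507,143),(607,124)]))],[.5,.01,.25,.04])
print("plate",p.round(4),r.round(1))
cs,sn=np.cos(b[2]),np.sin(b[2]);e=p[:2]-b[:2]
print("plate in board",e[0]*cs+e[1]*sn,-e[0]*sn+e[1]*cs,p[2]-b[2])
L=T(p,P);f=L-[b[0],b[1],0];print("corners in board",np.c_[f[:,0]*cs+f[:,1]*sn,-f[:,0]*sn+f[:,1]*cs].round(4))
np.save("bp.npy",np.r_[b,p])
g=tri(c,S([(200,25)])[0],d,D([(700,62)])[0])-[b[0],b[1],0];print("grip top in board",g[0]*cs+g[1]*sn,-g[0]*sn+g[1]*cs,g[2])
E
```

```text
board [ 0.5248  0.0228  0.2827 -0.0046] [-1.   0.4 -0.3 -0.2 -0.4 -0.3 -1.  -0.7 -0.3 -0.2 -1.5  0.9 -1.4  0.7
 -1.1  0.2 -0.5 -0.8  0.   0.1]
plate [0.5084 0.0108 0.3348 0.0349] [-0.2 -0.8 -0.7  0.1 -0.2  0.2 -1.  -0.2 -0.1 -0.2 -0.8  0.9 -1.4 -0.3
 -1.   0.3]
plate in board -0.019149194840715002 -0.0069587671392326 0.05214217406478716
corners in board [[ 0.0195 -0.075 ]
 [-0.0505 -0.0787]
 [-0.0577  0.0611]
 [ 0.0122  0.0648]]
grip top in board 0.037880140423364475 -0.09198174515112859 0.1771351171555966
```

carry_out --pt "-1 0 0 -0.05 0 0 -0.024" --pt "-1 0 0 -0.05 0 0 0" --pt "-1 -0.037 -0.0353 0 0 0 0" --pt "-1 -0.037 -0.0353 0 0 0 0" --pt "-1 -0.037 -0.0353 0 0 0 0" --pt "-1 -0.037 -0.0353 0 0 0 0" --pt "-1 -0.037 -0.0353 0 0 0 0" --pt "-1 -0.037 -0.0353 0 0 0 0" --pt "-1 -0.037 -0.0353 0 0 0 0" --pt "-1 -0.037 -0.0353 0 0 0 0" --pt "-1 -0.037 -0.0353 0 0 0 0" --pt "-1 -0.037 -0.0353 0 0 0 0" --pt "-1 -0.037 -0.0353 0 0 0 0" --pt "-1 -0.037 -0.0353 0 0 0 0" --pt "-1 0 0 0.05 0 0 0" --pt "-1 0 0 0.05 0 0 0" --pt "-1 0 0 0 0 0 0"

```text
clock: 2.28
tcp_pos: [0.4267, -0.0103, 0.2467]
orientation: [0.002, 0.8, -0.6, -0.004]
wrist_force: [0.4, 0.3, 0.1]
finger_gap: -0.0003
```

```bash
cat >> fit.py <<'E'
b=np.load("bp.npy")[:4]
def tob(X):
    cs,sn=np.cos(b[2]),np.sin(b[2]);f=np.asarray(X)-[b[0],b[1],0]
    return np.stack([f[...,0]*cs+f[...,1]*sn,-f[...,0]*sn+f[...,1]*cs,f[...,2]],-1)
def st():
    from scipy.spatial.transform import Rotation as R
    s=env.get_state();q=s["orientation"];M=R.from_quat([q[1],q[2],q[3],q[0]]).as_matrix()
    print("t",s["clock"],"tcp board",tob(s["tcp_pos"]).round(4),"toolx yaw",np.arctan2(M[1,0],M[0,0]).round(4),"board-y yaw",(b[2]-np.pi/2).round(4),"tilt",M[:,2].round(3),"F",s["wrist_force"].round(1),"gap",round(s["finger_gap"],4))
E
python3 - <<'E'
from fit import *
import pickle
st();c=cam("wrist");pickle.dump(c,open("w1.pkl","wb"));save(c,"w1.png",s=1.42)
E
```

```text
t 2.275 tcp board [-0.1035 -0.0044  0.2467] toolx yaw -1.2874 board-y yaw -1.2881 tilt [-0.009  0.002 -1.   ] F [0.4 0.3 0.1] gap -0.0003
```

View pics/w1.png

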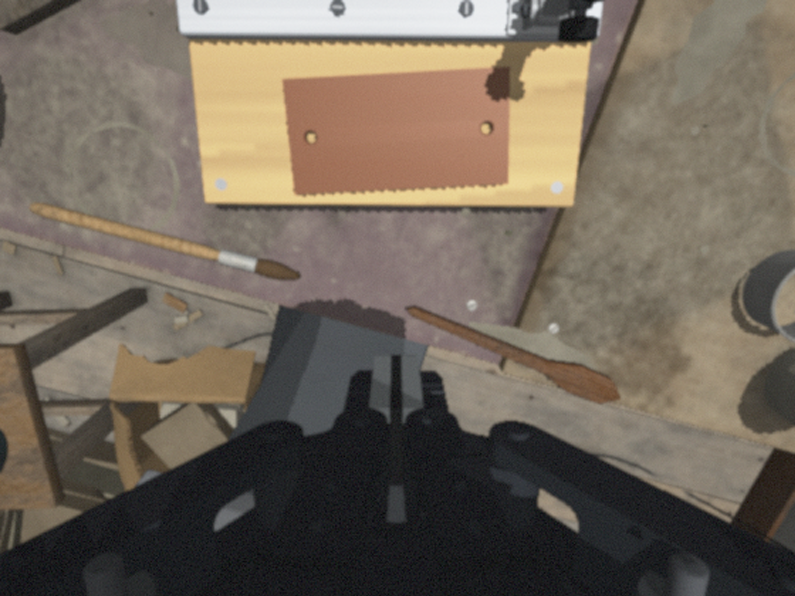

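The wrist view shows the whole deck, with near corners at (206,205) and (575,206) and the fence foot along row 42. The plate corners are (284,79), (509,67), (509,183) and (296,194). The brush and spatula are in front of the board. I'll refit from this.

```bash
python3 - <<'E'
from fit import *
import fit as F, pickle
c=pickle.load(open("w1.pkl","rb"));s=1.42
B=[(-.065,.125,.04),(-.065,-.125,.04),(.035,.125,.04),(.035,-.125,.04)]
nb,r=fit([(c,B,np.array([(206,204),(575,206),(190,42),(589,42)])/s)],[.525,.023,.283])
print("board",nb.round(4),r.round(1))
P=[(.035,.07,.047),(.035,-.07,.047),(-.035,-.07,.047),(-.035,.07,.047)]
p,r=fit([(c,P,np.array([(284,79),(509,67),(509,184),(296,194)])/s)],[.508,.011,.33])
print("plate",p.round(4),r.round(1))
F.b=np.r_[nb,0];np.save("bp.npy",np.r_[F.b,p,0])
print(tob(T(p,P)).round(4));print(tob([*p[:2],0]),p[2]-nb[2]);st()
E
```

```text
board [0.5245 0.0229 0.2804] [-0.7  0.9  0.5  0.2 -1.7 -0.4  2.8 -0.1]
plate [0.5082 0.0119 0.3309] [-0.6 -0.1  1.5 -0.2  0.1  0.  -0.5  0.4]
[[ 0.0128  0.0657  0.047 ]
 [ 0.0198 -0.0741  0.047 ]
 [-0.0501 -0.0777  0.047 ]
 [-0.0572  0.0622  0.047 ]]
[-0.01867645 -0.00599476  0.        ] 0.05042908232613047
t 2.325 tcp board [-0.1013 -0.006   0.2496] toolx yaw -1.2878 board-y yaw -1.2904 tilt [-0.004  0.001 -1.   ] F [1.1 0.1 1.7] gap -0.0001
```

carry_out --pt "-1 0 0 0.05 0 0 0" --pt "-1 0 0 0.05 0 0 0" --pt "-1 0 0 0.05 0 0 0" --pt "-1 0 0 0.037 0 0 0" --pt "-1 0 0 0 0 0 0" --pt "-1 0 0 0 0 0 0"

```text
clock: 3.08
tcp_pos: [0.4326, -0.0121, 0.0658]
orientation: [-0.001, 0.8, -0.601, 0.002]
wrist_force: [0.4, 0.8, -0.9]
finger_gap: 0.0001
```

```bash
python3 -c "
from fit import *
st();env.get_state()"
```

```text
t 3.075 tcp board [-0.098  -0.0081  0.0658] toolx yaw -1.2884 board-y yaw -1.2904 tilt [ 0.004 -0.001 -1.   ] F [ 0.4  0.8 -0.9] gap 0.0001
```

carry_out --pt "-1 0 -0.013 0.001 0 0 0" --pt "-1 0 -0.012 0.001 0 0 0" --pt "-1 0 0 0 0 0 0" --pt "-1 0 0 0 0 0 0" --pt "-1 0 0 0 0 0 0"

```text
clock: 3.7
tcp_pos: [0.4535, -0.0043, 0.0611]
orientation: [0.0, 0.8, -0.6, -0.0]
wrist_force: [-0.0, 0.4, -1.3]
finger_gap: -0.0
```

```bash
python3 -c "
from fit import *
st();c=cam('wrist');save(c,'w2.png',s=1.42);st()"
```

```text
t 3.7 tcp board [-0.0757 -0.0064  0.0611] toolx yaw -1.2879 board-y yaw -1.2904 tilt [-0.001  0.    -1.   ] F [-0.   0.4 -1.3] gap -0.0
t 3.75 tcp board [-0.0757 -0.0065  0.0611] toolx yaw -1.2881 board-y yaw -1.2904 tilt [-0.001 -0.    -1.   ] F [-0.1  0.2  0.3] gap -0.0001
```

View pics/w2.png

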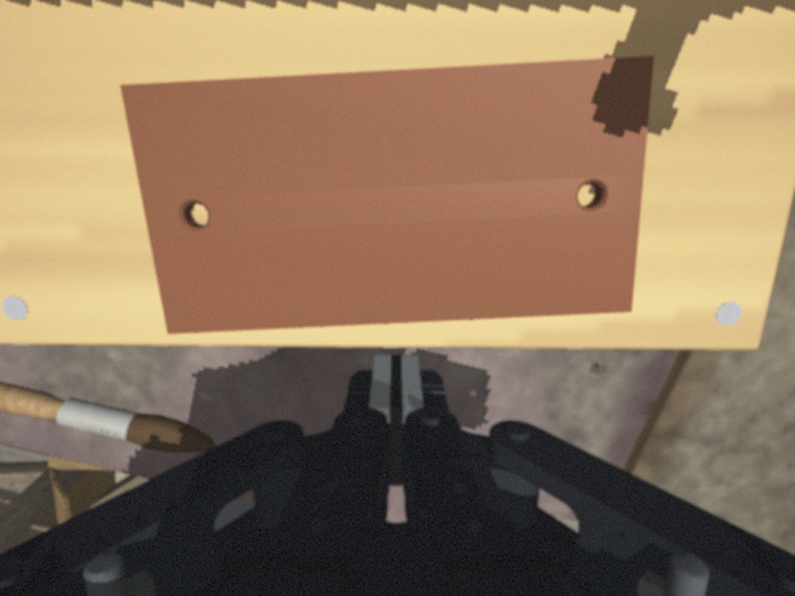

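The tips are just short of the plate's near edge, about 10 mm away (rows 355 and 323), and the tip height of 42 mm is right. Pushing slowly towards the fence.

carry_out --pt "-1 0 -0.004 0 0 0 0" --pt "-1 0 -0.004 0 0 0 0" --pt "-1 0 -0.003 0 0 0 0" --pt "-1 0 -0.003 0 0 0 0" --pt "-1 0 -0.003 0 0 0 0" --pt "-1 0 -0.003 0 0 0 0" --pt "-1 0 -0.003 0 0 0 0" --pt "-1 0 -0.003 0 0 0 0" --pt "-1 0 -0.002 0 0 0 0" --pt "-1 0 0 0 0 0 0" --pt "-1 0 0 0 0 0 0"

```text
clock: 5.12
tcp_pos: [0.4806, 0.0036, 0.0611]
orientation: [0.0, 0.8, -0.6, -0.0]
wrist_force: [-2.2, 1.6, -0.5]
finger_gap: 0.0
```

```bash
python3 -c "
from fit import *
st();c=cam('wrist');save(c,'w3.png',s=1.42);st()"
```

```text
t 5.125 tcp board [-0.0475 -0.0064  0.0611] toolx yaw -1.288 board-y yaw -1.2904 tilt [-0.  0. -1.] F [-2.2  1.6 -0.5] gap 0.0
t 5.175 tcp board [-0.0474 -0.0064  0.0612] toolx yaw -1.2879 board-y yaw -1.2904 tilt [-0.  0. -1.] F [-2.1  1.5  0.6] gap 0.0002
```

View pics/w3.png

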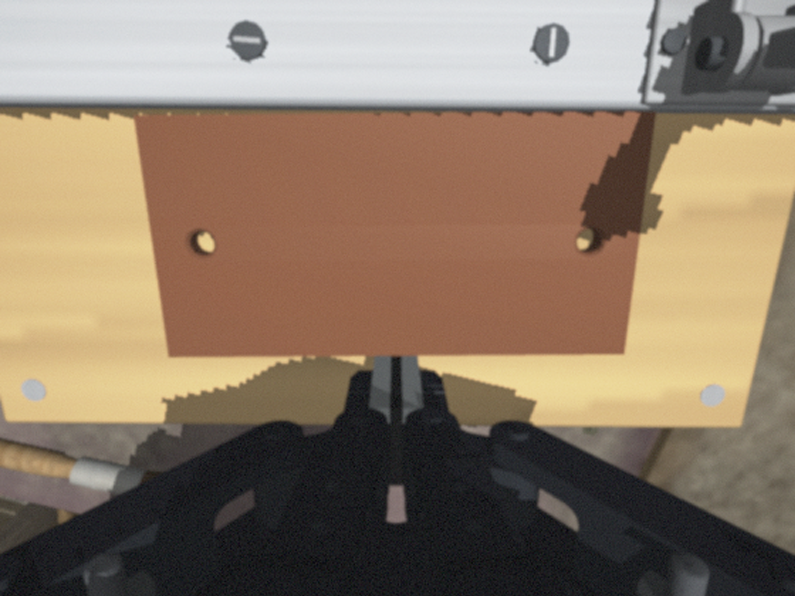

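The plate's far edge is now along the fence (row 112, parallel) and the near edge is level at row 355. One last gentle nudge, then go around to the +y end.

carry_out --pt "-1 0 -0.001 0 0 0 0" --pt "-1 0 -0.001 0 0 0 0" --pt "-1 0 0 0 0 0 0" --pt "-1 0 0 0 0 0 0" --pt "-1 0 0.005 0 0 0 0" --pt "-1 0 0.02 0 0 0 0" --pt "-1 0 0.017 0 0 0 0" --pt "-1 0 0 -0.015 0 0 0" --pt "-1 -0.035 0 0 0 0 0" --pt "-1 -0.035 0 0 0 0 0" --pt "-1 -0.031 0 0 0 0 0" --pt "-1 0 -0.03 0 0 0 0" --pt "-1 0 -0.03 0 0 0 0" --pt "-1 0 -0.027 0 0 0 0" --pt "-1 0 0 0.015 0 0 0" --pt "-1 0 0 0 0 0 0" --pt "-1 0 0 0 0 0 0" --pt "-1 0 0 0 0 0 0"

```text
clock: 7.42
tcp_pos: [0.4974, 0.1134, 0.0615]
orientation: [0.0, 0.8, -0.601, 0.0]
wrist_force: [-0.1, 0.4, -0.6]
finger_gap: -0.0004
```

```bash
python3 -c "
from fit import *
st();c=cam('wrist');save(c,'w4.png',s=1.42);st()
import pickle;pickle.dump(c,open('w4.pkl','wb'))"
```

```text
t 7.425 tcp board [-0.001   0.0945  0.0615] toolx yaw -1.2883 board-y yaw -1.2904 tilt [ 0. -0. -1.] F [-0.1  0.4 -0.6] gap -0.0004
t 7.475 tcp board [-0.0007  0.0944  0.0616] toolx yaw -1.2882 board-y yaw -1.2904 tilt [ 0. -0. -1.] F [-0.1 -0.3 -0.1] gap -0.0004
```

View pics/w4.png

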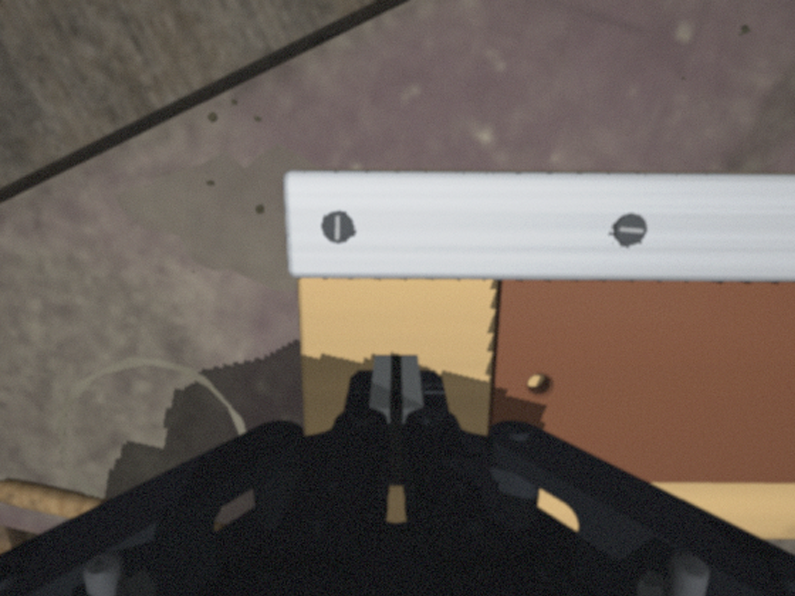

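```bash
python3 -c "
from fit import *
import pickle
c=pickle.load(open('w4.pkl','rb'))
for n,u,z in (('deck end',(301,300),.04),('plate end',(500,300),.047),('plate end',(496,380),.047),('near edge',(700,483),.047),('far edge',(700,281),.047),('tip R',(420,357),.0425),('tip L',(372,357),.0425)): print(n,tob(onz(c,np.array(u)/1.42,z)).round(4))"
```

```text
deck end [0.0266 0.124  0.04  ]
plate end [0.0287 0.0634 0.047 ]
plate end [0.0027 0.0631 0.047 ]
near edge [-0.0346 -0.0069  0.047 ]
far edge [0.0346 0.005  0.047 ]
tip R [0.0085 0.0867 0.0425]
tip L [0.0085 0.1019 0.0425]
```

The plate is flush with the fence (edges at x = ±35 mm) and its +y end is at y = 63 mm. Pushing it along −y.

carry_out --pt "-1 0.01 0 0 0 0 0" --pt "-1 0.006 0 0 0 0 0" --pt "-1 0.005 0 0 0 0 0" --pt "-1 0.004 0 0 0 0 0" --pt "-1 0.004 0 0 0 0 0" --pt "-1 0.004 0 0 0 0 0" --pt "-1 0.004 0 0 0 0 0" --pt "-1 0.004 0 0 0 0 0" --pt "-1 0.004 0 0 0 0 0" --pt "-1 0.004 0 0 0 0 0" --pt "-1 0.004 0 0 0 0 0" --pt "-1 0.004 0 0 0 0 0" --pt "-1 0.004 0 0 0 0 0" --pt "-1 0.004 0 0 0 0 0" --pt "-1 0.004 0 0 0 0 0" --pt "-1 0.004 0 0 0 0 0" --pt "-1 0.004 0 0 0 0 0" --pt "-1 0.003 0 0 0 0 0" --pt "-1 0 0 0 0 0 0" --pt "-1 0 0 0 0 0 0"

```text
clock: 9.98
tcp_pos: [0.5209, 0.0364, 0.0615]
orientation: [-0.0, 0.8, -0.6, 0.001]
wrist_force: [0.7, -0.6, 0.1]
finger_gap: 0.0004
```

```bash
python3 -c "
from fit import *
st();c=cam('wrist');save(c,'w5.png',s=1.42);st()
import pickle;pickle.dump(c,open('w5.pkl','wb'))"
```

```text
t 9.975 tcp board [0.0003 0.014  0.0615] toolx yaw -1.2882 board-y yaw -1.2904 tilt [ 0.001 -0.001 -1.   ] F [ 0.7 -0.6  0.1] gap 0.0004
t 10.025 tcp board [0.0003 0.0142 0.0615] toolx yaw -1.2881 board-y yaw -1.2904 tilt [ 0.001 -0.001 -1.   ] F [ 0.1 -0.5 -0.5] gap 0.0001
```

View pics/w5.png

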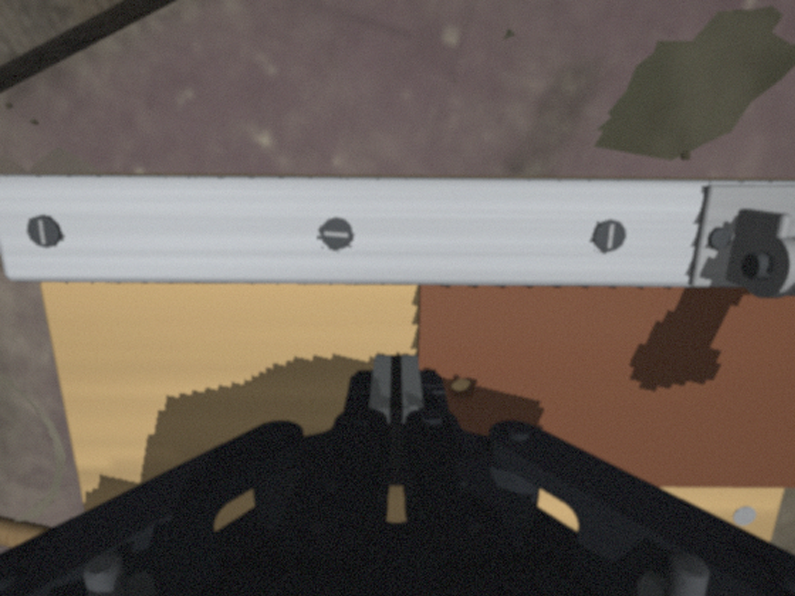

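```bash
python3 -c "
from fit import *
import pickle
c=pickle.load(open('w5.pkl','rb'))
for n,u,z in (('deck end',(43,290),.04),('plate end',(419,300),.047),('plate end',(417,345),.047),('tipR',(420,357),.0425),('near edge',(700,487),.047),('far edge L',(440,285),.047),('far edge R',(620,286),.047)): print(n,tob(onz(c,np.array(u)/1.42,z)).round(4))"
```

```text
deck end [0.031  0.1236 0.04  ]
plate end [0.03   0.0071 0.047 ]
plate end [0.0156 0.0075 0.047 ]
tipR [0.0098 0.0063 0.0425]
near edge [-0.0349 -0.0877  0.047 ]
far edge L [0.0346 0.001  0.047 ]
far edge R [ 0.0343 -0.0522  0.047 ]
```

carry_out --pt "-1 0.003 0 0 0 0 0" --pt "-1 0.004 0 0 0 0 0" --pt "-1 0.004 0 0 0 0 0" --pt "-1 0.004 0 0 0 0 0" --pt "-1 0.0025 0 0 0 0 0" --pt "-1 0 0 0 0 0 0" --pt "-1 0 0 0 0 0 0" --pt "-1 0 0 0 0 0 0" --pt "-1 -0.01 0 0 0 0 0" --pt "-1 -0.02 0 0 0 0 0" --pt "-1 0 0 -0.04 0 0 0" --pt "-1 0 0.03 -0.05 0 0 0" --pt "-1 0.02 0.04 -0.04 0 0 0" --pt "-1 0.04 0.03 0 0 0 0" --pt "-1 0.04 0 0 0 0 0" --pt "-1 0 0 0 0 0 0" --pt "-1 0 0 0 0 0 0" --pt "-1 0 0 0 0 0 0"

```text
clock: 12.28
tcp_pos: [0.4482, -0.0738, 0.191]
orientation: [0.0, 0.8, -0.6, -0.0]
wrist_force: [1.6, 0.1, -0.1]
finger_gap: -0.0
```

```bash
python3 -c "
from fit import *
st();c=cam('wrist');save(c,'w6.png',s=1.42);st()
import pickle;pickle.dump(c,open('w6.pkl','wb'))"
```

```text
t 12.275 tcp board [-0.1001 -0.0718  0.191 ] toolx yaw -1.2863 board-y yaw -1.2904 tilt [-0.001  0.    -1.   ] F [ 1.6  0.1 -0.1] gap -0.0
t 12.325 tcp board [-0.1    -0.0719  0.1911] toolx yaw -1.2862 board-y yaw -1.2904 tilt [-0.001  0.    -1.   ] F [-0.6  0.2  0.5] gap -0.0005
```

View pics/w6.png

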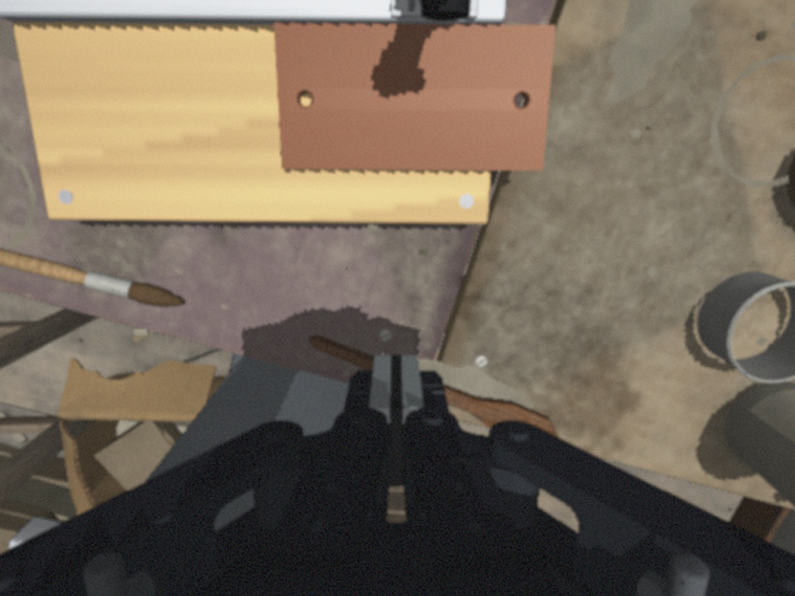

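The plate now overhangs the open end. Its lead corners are (556,26) and (543,170), its rear corners (275,25) and (283,170), and the deck corners (48,218) and (487,222). Measuring, then planning the clamp arc.

```bash
python3 - <<'E'
from fit import *
import pickle
c=pickle.load(open('w6.pkl','rb'));s=1.42
P=[(.035,.07,.047),(.035,-.07,.047),(-.035,-.07,.047),(-.035,.07,.047)]
p,r=fit([(c,P,np.array([(275,25),(555,26),(543,170),(283,170)])/s)],[.52,-.05,.28])
B=[(-.065,.125,.04),(-.065,-.125,.04)]
bb,r2=fit([(c,B,np.array([(48,218),(487,222)])/s)],[.52,.02,.28])
print(tob([*p[:2],0]).round(4),p[2]-b[2],r.round(1));print("board refit",tob([*bb[:2],0]).round(4),bb[2]-b[2],r2.round(1))
st()
for th in np.deg2rad([90,75,60,45,30,15,5,0]):
    t=1-th/(np.pi/2);R=.090+.010*t
    x=.045-R*np.cos(th)+.009*np.sin(th);z=.068+R*np.sin(th)+.009*np.cos(th)
    print(round(np.rad2deg(th)),"tcp bx %.4f z %.4f"%(x+.011,z+.019))
E
```

```text
[-0.001  -0.0808  0.    ] 0.0007553915836571723 [-0.8 -0.2  0.6 -0.4  0.5  0.7 -0.3  0.2]
board refit [0.0015 0.0006 0.    ] -0.0052183036317558495 [-1.1  0.1  1.1  0. ]
t 12.325 tcp board [-0.1    -0.0719  0.1911] toolx yaw -1.2862 board-y yaw -1.2904 tilt [-0.001  0.    -1.   ] F [-0.6  0.2  0.5] gap -0.0005
90 tcp bx 0.0650 z 0.1770
75 tcp bx 0.0410 z 0.1779
60 tcp bx 0.0171 z 0.1723
45 tcp bx -0.0048 z 0.1605
30 tcp bx -0.0232 z 0.1431
15 tcp bx -0.0367 z 0.1211
5 tcp bx -0.0423 z 0.1046
0 tcp bx -0.0440 z 0.0960
```

The plate is at x ≈ −1 mm, with its end about 26 mm out and parallel within 0.006 rad. Now behind the clamp arm.

carry_out --pt "-1 0 0 -0.04 0 0 0" --pt "-1 0 0 -0.025 0 0 0" --pt "-1 0.018 -0.03 0 0 0 0" --pt "-1 0 -0.04 0 0 0 0" --pt "-1 0 -0.04 0 0 0 0" --pt "-1 0 -0.04 0 0 0 0" --pt "-1 0 -0.045 0 0 0 0" --pt "-1 0 0 0 0 0 0" --pt "-1 0 0 0.04 0 0 0" --pt "-1 0 0 0.039 0 0 0" --pt "-1 0 0 0 0 0 0" --pt "-1 0 0 0 0 0 0" --pt "-1 0 0 0 0 0 0"

```text
clock: 13.95
tcp_pos: [0.6419, -0.0382, 0.1798]
orientation: [-0.001, 0.8, -0.6, 0.002]
wrist_force: [-0.3, -0.9, 0.1]
finger_gap: -0.0
```

```bash
python3 -c "
from fit import *
st();c=cam('scene');d=cam('side')
a=cv2.resize(c['color'][90:275,230:350],None,fx=3.2,fy=3.2);e=cv2.resize(d['color'][130:260,220:330],None,fx=3.6,fy=3.6)
o=np.zeros((600,800,3),np.uint8);o[:592,:384]=a;o[:468,390:786]=e
cv2.imwrite('pics/s7.png',o[:,:,::-1])"
```

```text
t 13.95 tcp board [ 0.096  -0.0912  0.1798] toolx yaw -1.288 board-y yaw -1.2904 tilt [ 0.004 -0.001 -1.   ] F [-0.3 -0.9  0.1] gap -0.0
```

View pics/s7.png

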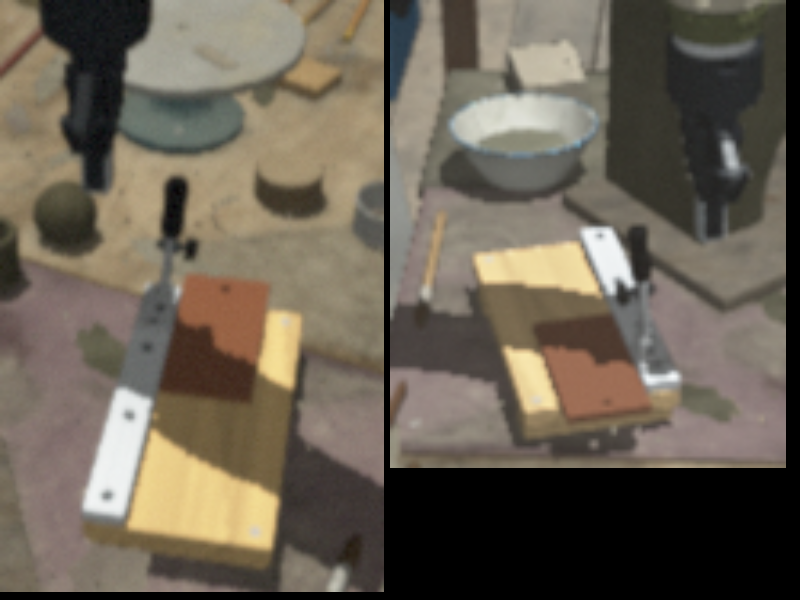

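The fingers are behind the upright arm, level with the grip. The plate overhangs the end and everything else is undisturbed. Swinging the arm half-way.

carry_out --pt "-1 0 0.014 0 0 0 0" --pt "-1 0 0.012 0 0 0 0" --pt "-1 0 0.012 0 0 0 0" --pt "-1 0 0.012 0 0 0 0" --pt "-1 0 0.012 0.003 0 0 0" --pt "-1 0 0.012 0.003 0 0 0" --pt "-1 0 0.011 0.005 0 0 0" --pt "-1 0 0.011 0.006 0 0 0" --pt "-1 0 0 0 0 0 0" --pt "-1 0 0 0 0 0 0"

```text
clock: 15.3
tcp_pos: [0.5473, -0.0651, 0.1595]
orientation: [0.001, 0.8, -0.601, -0.001]
wrist_force: [-0.1, 0.7, 0.1]
finger_gap: 0.0002
```

```bash
python3 -c "
from fit import *
st();c=cam('scene');d=cam('side')
a=cv2.resize(c['color'][90:275,230:350],None,fx=3.2,fy=3.2);e=cv2.resize(d['color'][130:260,220:330],None,fx=3.6,fy=3.6)
o=np.zeros((600,800,3),np.uint8);o[:592,:384]=a;o[:468,390:786]=e
cv2.imwrite('pics/s8.png',o[:,:,::-1])"
```

```text
t 15.3 tcp board [-0.0024 -0.0908  0.1595] toolx yaw -1.2884 board-y yaw -1.2904 tilt [-0.003 -0.    -1.   ] F [-0.1  0.7  0.1] gap 0.0002
```

View pics/s8.png

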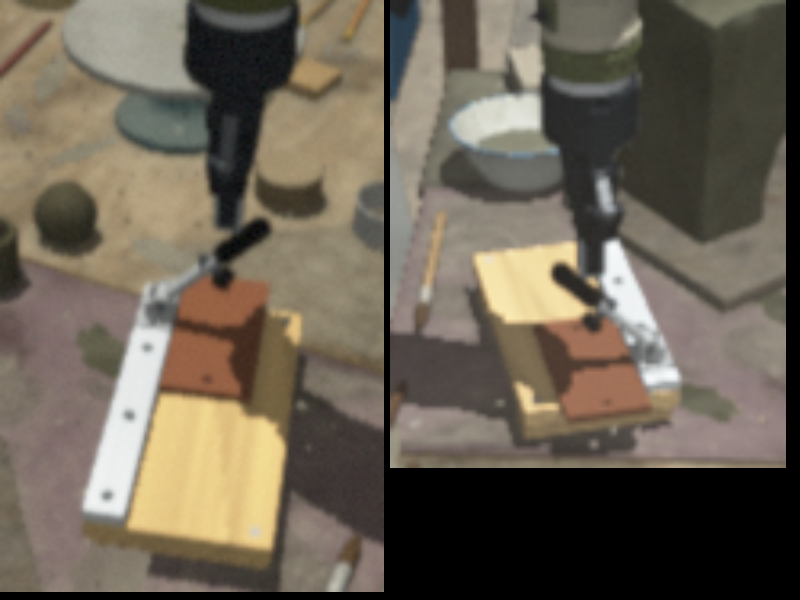

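The arm has swung down to roughly 35–40°, with the finger on the back of the grip and the plate unmoved. Continuing to just above closed.

carry_out --pt "-1 0 0.01 0.008 0 0 0" --pt "-1 0 0.01 0.009 0 0 0" --pt "-1 0 0.008 0.01 0 0 0" --pt "-1 0 0.007 0.01 0 0 0" --pt "-1 0 0.004 0.009 0 0 0" --pt "-1 0 0.001 0.006 0 0 0" --pt "-1 0 0 0.003 0 0 0" --pt "-1 0 0 0.003 0 0 0" --pt "-1 0 0 0 0 0 0" --pt "-1 0 0 0 0 0 0"

```text
clock: 16.65
tcp_pos: [0.51, -0.0756, 0.1018]
orientation: [-0.0, 0.8, -0.6, -0.001]
wrist_force: [0.2, 0.3, 0.5]
finger_gap: 0.0002
```

```bash
python3 -c "
from fit import *
st()"
```

```text
t 16.65 tcp board [-0.0412 -0.0906  0.1018] toolx yaw -1.2878 board-y yaw -1.2904 tilt [-0.001  0.001 -1.   ] F [0.2 0.3 0.5] gap 0.0002
```

carry_out --pt "-1 0 0 0.002 0 0 0" --pt "-1 0 0 0.002 0 0 0" --pt "-1 0 0 0.001 0 0 0" --pt "-1 0 0 0 0 0 0" --pt "-1 0 0 0 0 0 0"

```text
clock: 17.27
tcp_pos: [0.5104, -0.076, 0.0972]
orientation: [-0.0, 0.8, -0.6, 0.0]
wrist_force: [-1.4, 0.8, 1.3]
finger_gap: 0.0003
```

carry_out --pt "-1 0 0 0.001 0 0 0" --pt "-1 0 0 0.001 0 0 0" --pt "-1 0 0 0 0 0 0" --pt "-1 0 0 0 0 0 0"

```text
clock: 17.77
tcp_pos: [0.5104, -0.0761, 0.0956]
orientation: [-0.0, 0.8, -0.6, 0.0]
wrist_force: [-2.6, 0.8, 6.1]
finger_gap: -0.0001
```

carry_out --pt "-1 0 0 0.001 0 0 0" --pt "-1 0 0 0.001 0 0 0" --pt "-1 0 0 0 0 0 0" --pt "-1 0 0 0 0 0 0"

```text
clock: 18.27
tcp_pos: [0.5104, -0.0761, 0.0953]
orientation: [-0.0, 0.8, -0.6, 0.001]
wrist_force: [-7.6, 1.8, 18.7]
finger_gap: -0.0002
```

18.7 N is firm enough (10–15 N called for) and well under the limits. Lift off straight up and inspect.

carry_out --pt "-1 0 0 0 0 0 0" --pt "-1 0 0 -0.004 0 0 0" --pt "-1 0 0 -0.01 0 0 0" --pt "-1 0 0 -0.04 0 0 0" --pt "-1 0 0.03 -0.04 0 0 0" --pt "-1 0 0.03 -0.01 0 0 0" --pt "-1 0 0 0 0 0 0" --pt "-1 0 0 0 0 0 0" --pt "-1 0 0 0 0 0 0"

```text
clock: 19.4
tcp_pos: [0.4531, -0.0926, 0.1967]
orientation: [0.0, 0.8, -0.6, -0.0]
wrist_force: [0.6, 0.7, -0.8]
finger_gap: -0.0001
```

```bash
python3 -c "
from fit import *
st();c=cam('scene');d=cam('side');w=cam('wrist')
a=cv2.resize(w['color'],(530,398));e=cv2.resize(d['color'][180:250,235:310],None,fx=3.5,fy=3.5)
o=np.zeros((600,800,3),np.uint8);o[:398,:530]=a;o[:245,535:797]=e[:,:262]
f=cv2.resize(c['color'][170:275,240:340],None,fx=2.6,fy=2.6);o[300:573,535:795]=f
cv2.imwrite('pics/s9.png',o[:,:,::-1])
import pickle;pickle.dump(w,open('w9.pkl','wb'))"
```

```text
t 19.4 tcp board [-0.1005 -0.0912  0.1967] toolx yaw -1.2876 board-y yaw -1.2904 tilt [-0.001  0.    -1.   ] F [ 0.6  0.7 -0.8] gap -0.0001
```

View pics/s9.png

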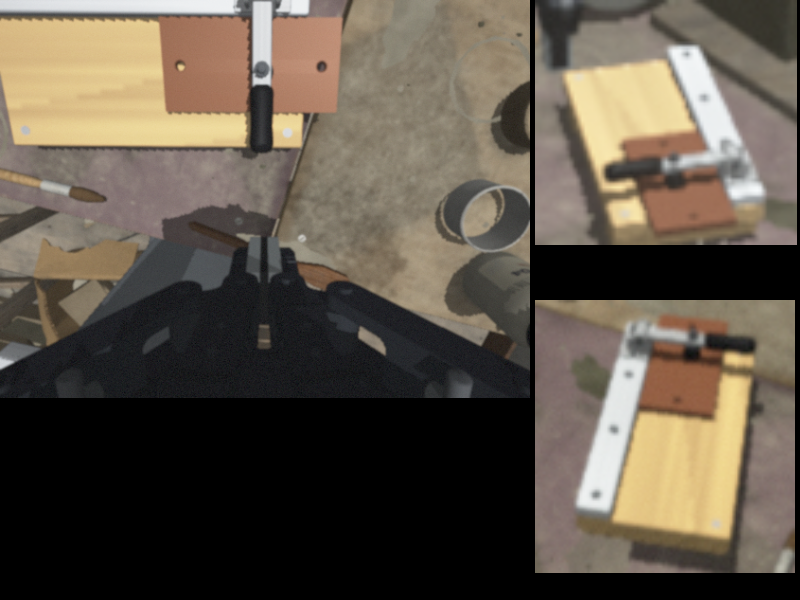

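The arm is down across the plate, the plate is along the fence, and its end overhangs. A last numerical check, handing in if it's in range.

```bash
python3 - <<'E'
from fit import *
import pickle
c=pickle.load(open('w9.pkl','rb'));s=560/530
P=[(.035,.07,.047),(.035,-.07,.047),(-.035,-.07,.047),(-.035,.07,.047)]
p,r=fit([(c,P,np.array([(160,17),(342,17),(336,112),(167,112)])*s)],[.52,-.05,.28])
q=tob([*p[:2],0]);print(q.round(4),p[2]-b[2],r.round(1))
if q[0]>-.004 and abs(q[1]+.08)<.005: print("handed in",env.hand_in())
E
```

```text
[-0.0005 -0.0809  0.    ] 0.0015869408758536485 [-1.3 -0.   0.8 -0.   1.1  0.2 -0.7  0.1]
the job is handed in; nothing more can be done
handed in None
```

The plate is against the fence with its end about 26 mm out over the board's open end, and the clamp is pressed down on it. I handed the job in at about 19.5 s.

- **Pushing:** I pushed the plate with shut fingertips, first flush to the fence, then along it. Finger forces read about 3 N or less between moves.
- **Clamp:** With the plate placed, I swung the clamp arm over from behind and pressed the grip to about 19 N, a little over the 10–15 N called for. Then I lifted clear.

**Last checks:**
- **Plate position:** The final wrist-camera fit put the plate's centre 0.5 mm from touching the fence and its angle within 0.002 rad of the fence.
- **Board position:** One earlier refit of the board differed by about 1.5 mm and 0.005 rad, which is still well inside tolerance.
- **Heights:** The first two-camera fit put heights about 5 mm low, so I used the stated ones. They matched the wrist views and the contacts.
- **Clamp:** It looked level and stayed down after I let go. The foot's force on the plate can't be measured directly, so it rests on that press.
- **Other things on the table:** Those visible in the last views looked unmoved. I did not measure them.

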